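# Hold the shaker's clamping bar against the tube rack

## Robot

A 6-joint arm with a two-finger parallel gripper is mounted at the origin on the work surface. World frame = base frame: x ahead of the robot, y to its left, z up, the work surface at z = 0. Lengths are in m, angles in rad, forces in N, time in s.
With the tool pointing down it reaches from about 0.25 to 0.725 m from the base axis. Payload 4 kg.
Tool frame: the origin (TCP) lies at the very end of the fingers, on their centre line; the grasp point (between the pads) lies 19 mm behind it (bot.grip_point_offset is the distance from the TCP to the grasp point, in m); z points along the fingers, y is the line along which they close (so a half turn about z gives the same grasp; the last joint's range is limited). The gripper opens to 85 mm and grips with 20 to 120 N. Pads are 22 mm wide; open, the fingers measure 114 mm over their backs; the gripper's body (76 mm by 85 mm) begins 54 mm behind the grasp point. The pads swing forward as they close: fully open they stand 13 mm farther back than shut.
Start: joints at [-1.194, 0.241, 0.005, 1.335, 0, 1.571], TCP at [0.184, -0.465, 0.231] pointing down, gripper open.
Joint ranges: [-2.72, 2.72], [-1.05, 1.87], [-1.09, 1.28], [-1.99, 2.15], [-1.42, 1.44], [-3.14, 3.14]. Speed limits (rad/s): [2.79, 2.79, 3.14, 3.14, 3.14, 3.14].

## Interface

Orientations are given as a 3x3 rotation matrix whose columns are the frame's x, y, z axes.
In Python, from bench import bot gives the robot as it stands.
- The arm moves only by the tool apply_moves, never from a script. Its argument "deltas" is a list of rows, each a list of 2 entries, a list of its own where there are three numbers: the shift along the tool's x, y, z normalised to -1 to 1, where 1 is 20 mm, then the turn, a rotation vector about the tool's x, y, z normalised to -1 to 1, where 1 is 0.08 rad. A call has 1 to 10 rows; each row shifts and turns the commanded pose from where the row before left it, along the tool's axes as they then stand; what a row does not reach is not made up. A row lasts 1/12 s, in which the tool goes at most 41.7 mm and 7.16 degrees, less where a joint would pass 70% of its speed; a pose out of reach is approached as far as the arm can. A call with a number of a shift or a turn outside -1 to 1 is refused whole. A call with a gripper value outside its range is refused whole. "gripper" is the opening, from -1 (shut) to 1 (fully open), set as the call begins (left out, the last holds). The fingers move at their own pace and stop on an object; the grip force is fixed at half the most. Time passes only in rows, so rows that do not move let the fingers close. It gives the time, the measured TCP pose, the force, the opening and the grip force at its end, in the units of the state.
- bot.get_state(): the state, without advancing time (a new reading comes with each control period).
- bot.snapshot(name): name is "scene" or "top" or "wrist"; returns the picture (384x512x3 uint8, blue, green, red); there is no depth.
- bot.get_calibration(name): a dict with "camera_matrix" (3x3 intrinsics, pixels), "origin" and "orientation" of the camera in the world; the wrist camera has in their place "tool_from_camera" (4x4, takes a point from camera to tool coordinates, whose origin is the TCP and whose axes are the flange's). Camera axes: x right, y up, looking along -z (the intrinsics and any distortion apply to the point x, -y, -z); pixel columns grow to the right and rows downward; lengths in m; the calibration is good to about 2 mm. A picture is of the moment at which its call begins: read the wrist's pose just before it. get_calibration takes no time and is no camera call.
- bot.job_done(): hands the job in; it is judged then, once.
The state is a dict: "time": time; "joint_positions": joint angles; "qd": joint speeds; "tau": joint torques, N m; "ee_pos": TCP position; "ee_rot": TCP orientation; "ft_force": force on the tool from outside, world axes, zero at the start; "wrist_torque": the same for the moment, N m; "opening": finger opening in m; "grip_force": force on a finger pad.
Only numpy, scipy, OpenCV 4.12 (cv2) and the standard library are available. Lean on these libraries where they do the work, as an engineer would, in place of code of your own. Each camera call takes 0.05 s, during which the arm holds its last target. There are 200 camera calls.

## Task

The tube rack stands loose and askew on the orbital shaker. Slide the clamping bar, the one with the upright handle, along its rails until the rack sits square against the padded fence, and keep pressing with the bar, not with your fingers on the rack, so that the rack bears on the fence with a steady 10 N or so while I tighten the two knobs. Finish while still holding the bar pressed like that, and leave the things on the bench around the shaker where they are.

Things in the scene. Friction and masses are not known exactly. Their poses are not given: they have to be found in the camera images.
- shaker: lab orbital shaker, fixed, not running: white housing 300 x 270 mm under a steel platform 290 (x) x 270 (y) mm, its top 93 mm above the bench. Origin: centre of its underside. x is the bar's sliding direction, from the control panel towards the fence; y runs along bar and fence. Turned up to 30 degrees. A low rail along each side (y = +/-127 mm, 14 mm high) carries the bar.
- clamp_bar: aluminium crossbar 18 mm (x) x 226 mm (y), 8 to 30 mm above the platform, with a loose black star-shaped knob at each end (45 mm above the platform). Origin: middle of its underside. Slides along shaker x only, from -115 to +70 mm in the shaker's frame (start -115 to -55), rubs with 1.5 N, stays where left. At +42 mm the rack, square, just meets the fence.
- bar_handle (a point): grip point in the upright grey handle at the middle of the bar, 169 mm above the bench, straight above the bar's origin; axes as the shaker's. Handle: flat-sided, 18 mm along the sliding direction, 34 mm along the bar, from 129 to 189 mm above the bench. Fingertips kept above 140 mm clear the rack and its tubes.
- fence_pad: black foam-rubber strip 220 x 34 mm, 12 mm thick, facing the fixed aluminium fence, 40 mm high, along the platform's far edge. Springy: gives 1 mm for every 2.5 N, up to 9 mm. Origin: middle of its lower back edge, 131 mm from the shaker's origin along x, 95 mm above the bench.
- fence_face (a point): centre of the pad's unpressed front face, on which the rack must bear: 119 mm from the shaker's origin along x, 112 mm above the bench.
- rack: white microtube rack 68 mm (x) x 160 mm (y) x 28 mm high, tube caps up to 40 mm above the platform. Origin: centre of its underside. Loose on the platform between bar and fence, 0.20 to 0.35 kg, rubbing with 1 to 2.5 N. Starts askew by up to 12 degrees, 15 to 55 mm clear of the fence; when square its x lies along the shaker's x.
- reagent_bottle: bystander: white plastic jar with a black cap, 72 mm across, 155 mm tall, loose on the bench beside the shaker; origin at the centre of its underside
- amber_bottle: bystander: amber glass bottle with a white cap, 56 mm across, 125 mm tall, loose on the bench beside the shaker; origin at the centre of its underside
- beaker: bystander: empty glass beaker, 68 mm across, 85 mm tall, loose on the bench beside the shaker; origin at the centre of its underside
- spatula: bystander: steel lab spoon 170 mm long lying on the bench beside the shaker
Mind the look-alikes: they are no part of the job. Leave any black or red look-alike of the rack alone.

How it is judged:
By the outcome, as a careful person would: the job done as asked, in the order asked, and still so for the second after the job is handed in, while the arm keeps its last pose, push and grip.
It also fails if it takes over 40 s, if anything falls off the work surface, if the arm or the gripper's body presses on something with over 40 N, if the wrist force passes 120 N, or if a joint passes its speed limit or range.

## Working session

There is one attempt and no reset: what is moved stays moved. The work goes in short steps, Python scripts to look and compute and a tool call to move; the robot and the scene stay as the last step left them, time stands still between calls to the robot, and variables do not carry over. Pictures are saved under pics/ and viewed, at most 10 in all, crops included, and the job is handed in when it is done.

Besides the shell and the picture viewer there is one more tool, called by a JSON object that holds its "name" and its "arguments", one argument or row to a line. apply_moves: Moves the arm, as the interface text tells. Its arguments: {"type":"object","properties":{"deltas":{"type":"array","items":{"type":"array"}},"gripper":{"type":"number"}},"required":["deltas"]}

```bash
mkdir -p pics && python3 - <<'E'
from bench import bot
import cv2,numpy as np
for n in("scene","top"):
    cv2.imwrite(f"pics/{n}0.png",bot.snapshot(n)); c=bot.get_calibration(n); print(n,{k:np.round(np.array(v),3).tolist() for k,v in c.items()})
s=bot.get_state();print(s['time'],np.round(s['ee_rot'],3).tolist(),s['opening'])
E
```

```text
scene {'camera_matrix': [[436.672, 0.0, 249.565], [0.0, 436.672, 195.425], [0.0, 0.0, 1.0]], 'origin': [1.461, 0.296, 1.164], 'orientation': [[-0.219, -0.72, 0.659], [0.976, -0.149, 0.161], [-0.018, 0.678, 0.735]]}
top {'camera_matrix': [[419.159, 0.0, 254.445], [0.0, 419.159, 190.53], [0.0, 0.0, 1.0]], 'origin': [0.452, 0.054, 1.433], 'orientation': [[0.02, 0.998, -0.059], [-1.0, 0.02, -0.009], [-0.008, 0.059, 0.998]]}
0.1 [[0.93, 0.368, -0.001], [0.368, -0.93, 0.002], [-0.0, -0.002, -1.0]] 0.08543632207387128
```

View pics/top0.png

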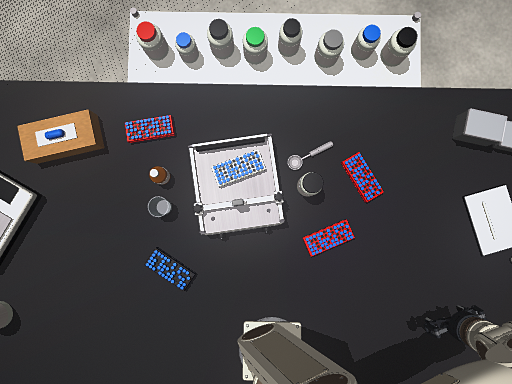

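View pics/scene0.png

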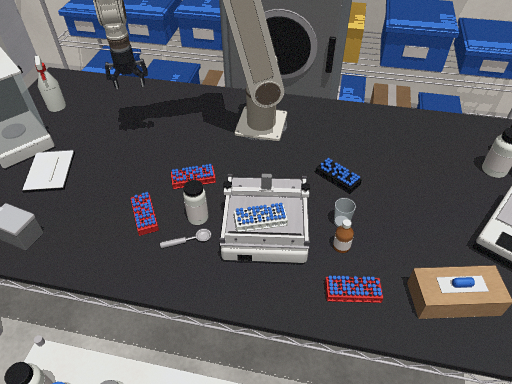

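Top view: the shaker is at about (237,185), with the handle near (238,203) and the dark strip near (232,143). The white-framed rack at (240,168) stands on the platform. The red racks at (149,128), (363,176) and (329,237) and the black one at (170,268) lie on the bench and are look-alikes. I'll confirm this in an enlarged crop.

```bash
python3 - <<'E'
import cv2,numpy as np
a=cv2.imread("pics/top0.png")[120:245,175:300];b=cv2.imread("pics/scene0.png")[165:270,205:330]
a=cv2.resize(a,(600,600),interpolation=cv2.INTER_CUBIC);cv2.imwrite("pics/topc.png",a)
cv2.imwrite("pics/scenec.png",cv2.resize(b,(714,600),interpolation=cv2.INTER_CUBIC))
E
```

```text
(no output)
```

View pics/topc.png

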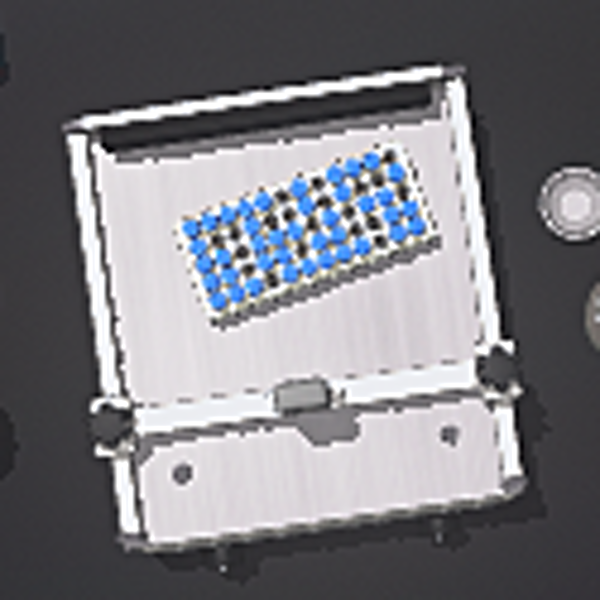

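View pics/scenec.png

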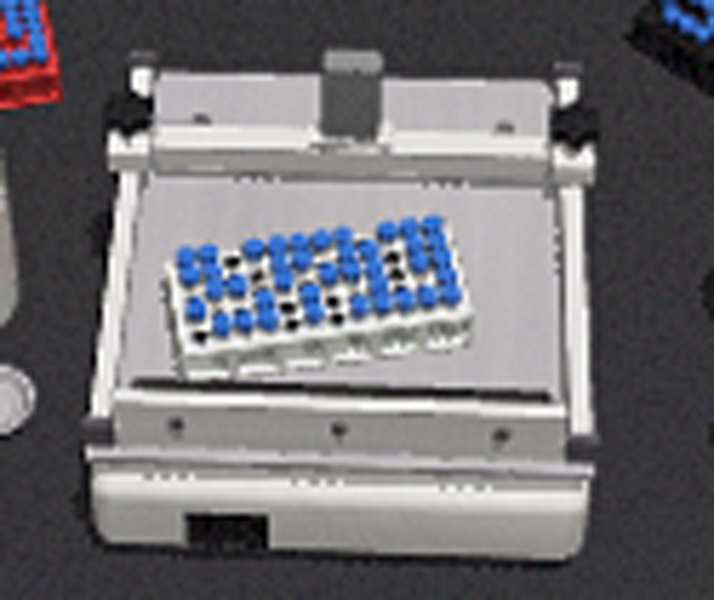

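The only white-framed rack is the one on the platform, between the bar and the black-padded fence. In the top crop the bar's handle is at (302,393), its knobs at (110,427) and (497,368), and the pad at about (270,120) on the far (+x) side. Next I'll measure these.

```bash
cat > h.py <<'E'
from bench import bot
import numpy as np
def ray(n,p,z):
    c=bot.get_calibration(n);K=np.array(c['camera_matrix']);R=np.array(c['orientation'])
    d=np.linalg.solve(K,[p[0],p[1],1]);d=R@(d*[1,-1,-1]);o=np.array(c['origin'])
    return o+d*(z-o[2])/d[2]
T=lambda u,v:(175+u/4.8-.4,120+v/4.8-.4)
S=lambda u,v:(205+u/5.712-.4,165+v/5.712-.4)
E
python3 - <<'E'
from h import *
P=lambda l,x:print(l,np.round(x,4))
k1=ray('top',T(110,427),.138);k2=ray('top',T(497,368),.138);P('knobs',[k1,k2]);P('len',np.linalg.norm(k1-k2))
d=k1-k2;P('yaw',np.arctan2(-d[0],d[1]))
P('mid',(k1+k2)/2)
P('handle top',ray('top',T(302,391),.189));P('handle scene',ray('scene',S(354,60),.189))
P('knob scene',[ray('scene',S(128,110),.138),ray('scene',S(574,124),.138)])
c=[ray('top',T(*q),.107) for q in[(78,127),(455,72),(512,487),(130,540)]];P('rail ends',c)
for i,j in((0,1),(3,2),(3,0),(2,1)):
    e=c[j]-c[i];P('edge',[np.linalg.norm(e),np.arctan2(e[1],e[0])])
f=[ray('top',T(*q),.129) for q in[(103,135),(438,85)]];P('padtop back',f);P('a',np.linalg.norm(f[0]-f[1]))
P('rack corners',[ray('top',T(*q),.121) for q in[(180,222),(388,145),(438,240),(220,322)]])
E
```

```text
knobs [[ 0.4689  0.2406  0.138 ]
 [ 0.5118 -0.0077  0.138 ]]
len 0.252
yaw 0.1712
mid [0.4903 0.1164 0.138 ]
handle top [0.4928 0.115  0.189 ]
handle scene [0.4895 0.1163 0.189 ]
knob scene [[ 0.5049 -0.0124  0.138 ]
 [ 0.4643  0.2395  0.138 ]]
rail ends [[ 0.6681  0.2719  0.107 ]
 [ 0.7097  0.022   0.107 ]
 [ 0.4352 -0.0204  0.107 ]
 [ 0.3954  0.2298  0.107 ]]
edge [ 0.2533 -1.4059]
edge [ 0.2533 -1.4131]
edge [0.2759 0.1533]
edge [0.2777 0.1532]
padtop back [[0.6595 0.2518 0.129 ]
 [0.6966 0.0335 0.129 ]]
a 0.2214
rack corners [[0.6043 0.2008 0.121 ]
 [0.6577 0.0655 0.121 ]
 [0.5957 0.0315 0.121 ]
 [0.5391 0.1729 0.121 ]]
```

{"name": "apply_moves", "arguments": {
  "deltas": [
    [[0.83,-0.71,0],[0,0,0]],
    [[0.83,-0.71,0],[0,0,0]],
    [[0.83,-0.71,0],[0,0,0]],
    [[0.83,-0.71,0],[0,0,0]],
    [[0.83,-0.71,0],[0,0,0]],
    [[0.83,-0.71,0],[0,0,0]],
    [[0.83,-0.71,0],[0,0,0]],
    [[0.83,-0.71,0],[0,0,0]],
    [[0.83,-0.71,0],[0,0,0]],
    [[0.83,-0.71,0],[0,0,0]]
  ],
  "gripper": 1
}}

```text
time: 0.93
ee_pos: [0.2862, -0.2706, 0.231]
ee_rot: [[0.93, 0.368, -0.001], [0.368, -0.93, 0.001], [-0.0, -0.001, -1.0]]
ft_force: [-0.9, 0.7, 0.2]
opening: 0.0854
grip_force: 0.0
```

{"name": "apply_moves", "arguments": {
  "deltas": [
    [[0.83,-0.71,0],[0,0,0]],
    [[0.83,-0.71,0],[0,0,0]],
    [[0.83,-0.71,0],[0,0,0]],
    [[0.83,-0.71,0],[0,0,0]],
    [[0.83,-0.71,0],[0,0,0]],
    [[0.83,-0.71,0],[0,0,0]],
    [[0.83,-0.71,0],[0,0,0]],
    [[0.83,-0.71,0],[0,0,0]],
    [[0.83,-0.71,0],[0,0,0]],
    [[0.83,-0.71,0],[0,0,0]]
  ]
}}

```text
time: 1.77
ee_pos: [0.3882, -0.0776, 0.231]
ee_rot: [[0.93, 0.368, -0.001], [0.368, -0.93, 0.0], [-0.001, -0.0, -1.0]]
ft_force: [0.0, -0.6, 0.0]
opening: 0.0851
grip_force: 0.0
```

{"name": "apply_moves", "arguments": {
  "deltas": [
    [[0.83,-0.71,0],[0,0,0]],
    [[0.83,-0.71,0],[0,0,0]],
    [[0.83,-0.71,0],[0,0,0]],
    [[0.83,-0.71,0],[0,0,0]],
    [[0.83,-0.71,0],[0,0,0]],
    [[0.83,-0.71,0],[0,0,0]],
    [[0,0,0],[0,0,-1]],
    [[0,0,0],[0,0,-1]],
    [[0,0,0],[0,0,-1]],
    [[0,0,0],[0,0,-1]]
  ]
}}

```text
time: 2.6
ee_pos: [0.4491, 0.0374, 0.2308]
ee_rot: [[0.764, 0.645, -0.001], [0.645, -0.764, -0.0], [-0.001, -0.001, -1.0]]
ft_force: [0.2, -1.0, -0.4]
opening: 0.0849
grip_force: 0.0
```

{"name": "apply_moves", "arguments": {
  "deltas": [
    [[0,0,0],[0,0,-1]],
    [[0,0,0],[0,0,-1]],
    [[0,0,0],[0,0,-1]],
    [[0,0,0],[0,0,-1]],
    [[0,0,0],[0,0,-1]],
    [[0,0,0],[0,0,-1]],
    [[0,0,0],[0,0,-1]],
    [[0,0,0],[0,0,-1]],
    [[0,0,0],[0,0,-1]],
    [[0,0,0],[0,0,-1]]
  ]
}}

```text
time: 3.43
ee_pos: [0.4491, 0.0371, 0.2308]
ee_rot: [[0.07, 0.998, -0.001], [0.998, -0.07, -0.0], [-0.0, -0.001, -1.0]]
ft_force: [0.1, 0.1, -0.0]
opening: 0.0851
grip_force: 0.0
```

{"name": "apply_moves", "arguments": {
  "deltas": [
    [[0,0,0],[0,0,-1]],
    [[0,0,0],[0,0,-1]],
    [[0,0,0],[0,0,-0.95]],
    [[0,0,0],[0,0,0]],
    [[0,0,0],[0,0,0]]
  ]
}}

```text
time: 3.85
ee_pos: [0.4492, 0.0371, 0.231]
ee_rot: [[-0.159, 0.987, -0.001], [0.987, 0.159, -0.0], [0.0, -0.001, -1.0]]
ft_force: [1.2, -1.2, 0.1]
opening: 0.0854
grip_force: 0.0
```

```bash
python3 - <<'E'
from h import *
import cv2
s=bot.get_state();c=bot.get_calibration('wrist');im=bot.snapshot('wrist')
R=np.array(s['ee_rot']);p=np.array(s['ee_pos']);print(s['time'],p,np.arctan2(R[1,0],R[0,0]),R[2],s['ft_force'])
print((R.T@(np.array([.491,.116,.2])-p))/.02)
M=np.array(c['tool_from_camera']);K=np.array(c['camera_matrix'])
def prj(w):
    q=np.linalg.inv(M)@np.r_[R.T@(w-p),1];q=q[:3]*[1,-1,-1];u=K@q;return u[:2]/u[2]
for w in([.491,.116,.189],[.4667,.240,.138],[.508,-.010,.138]):print(prj(np.array(w)))
cv2.imwrite('pics/w1.png',im)
E
```

```text
3.85 [0.44917995 0.03714698 0.23095997] 1.7308677208014793 [ 4.70617959e-05 -8.33664295e-04 -9.99999651e-01] [ 1.1992949  -1.18772903  0.0858902 ]
[3.55889287 2.69397483 1.54592087]
[355.16858314  92.78863357]
[ 341.13382695 -124.67872062]
[319.92213419 254.70505931]
```

View pics/w1.png

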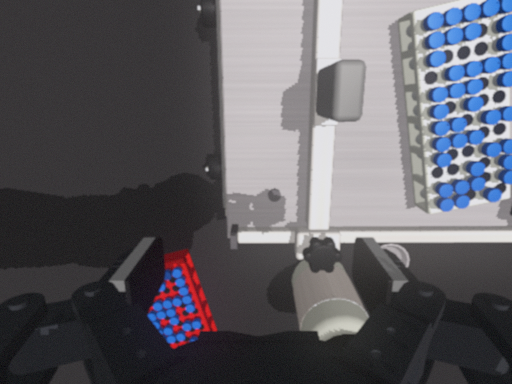

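The handle's top appears at about (350,90) and the knob at (321,253). Both are within 5 px of prediction, and the tool's yaw is square with the platform. I'll move over the handle, go down and grip it.

{"name": "apply_moves", "arguments": {
  "deltas": [
    [[0.9,0.66,0],[0,0,0]],
    [[0.9,0.66,0],[0,0,0]],
    [[0.9,0.66,0],[0,0,0]],
    [[0.86,0.66,0],[0,0,0]],
    [[0,0,0.8],[0,0,0]],
    [[0,0,0.8],[0,0,0]],
    [[0,0,0.8],[0,0,0]],
    [[0,0,0.8],[0,0,0]],
    [[0,0,0.8],[0,0,0]],
    [[0,0,0],[0,0,0]]
  ]
}}

```text
time: 4.73
ee_pos: [0.4876, 0.1154, 0.148]
ee_rot: [[-0.16, 0.987, -0.006], [0.987, 0.16, -0.002], [-0.001, -0.007, -1.0]]
ft_force: [0.3, 0.0, -0.2]
opening: 0.0855
grip_force: 0.0
```

```bash
python3 - <<'E'
from h import *
import cv2
s=bot.get_state();im=bot.snapshot('wrist');print(s['ee_pos'],s['ft_force'])
cv2.imwrite('pics/w2.png',im)
E
```

```text
[0.48763547 0.11543256 0.14800258] [ 0.33211511  0.03459721 -0.15340342]
```

View pics/w2.png

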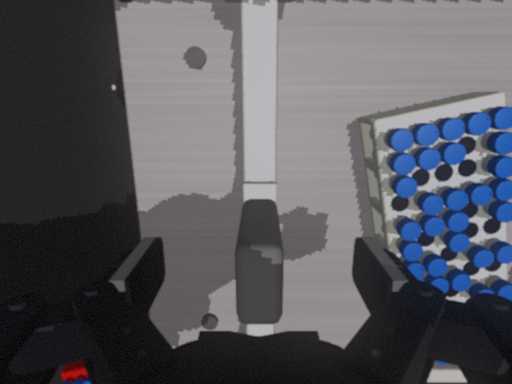

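The handle at about (260,265) is centred between the fingers at (140,270) and (378,270). I'll close on it.

{"name": "apply_moves", "arguments": {
  "deltas": [
    [[0,0,0],[0,0,0]],
    [[0,0,0],[0,0,0]],
    [[0,0,0],[0,0,0]],
    [[0,0,0],[0,0,0]],
    [[0,0,0],[0,0,0]],
    [[0,0,0],[0,0,0]],
    [[0,0,0],[0,0,0]],
    [[0,0,0],[0,0,0]],
    [[0,0,0],[0,0,0]],
    [[0,0,0],[0,0,0]]
  ],
  "gripper": -1
}}

```text
time: 5.62
ee_pos: [0.4903, 0.116, 0.152]
ee_rot: [[-0.161, 0.987, 0.001], [0.987, 0.161, 0.0], [0.0, 0.001, -1.0]]
ft_force: [-1.4, -0.3, 6.3]
opening: 0.0168
grip_force: 59.9
```

{"name": "apply_moves", "arguments": {
  "deltas": [
    [[0,0.4,0],[0,0,0]],
    [[0,0.4,0],[0,0,0]],
    [[0,0.4,0],[0,0,0]],
    [[0,0.4,0],[0,0,0]],
    [[0,0.4,0],[0,0,0]],
    [[0,0.4,0],[0,0,0]],
    [[0,0.4,0],[0,0,0]],
    [[0,0.4,0],[0,0,0]],
    [[0,0.4,0],[0,0,0]],
    [[0,0,0],[0,0,0]]
  ]
}}

```text
time: 6.45
ee_pos: [0.5632, 0.128, 0.152]
ee_rot: [[-0.161, 0.987, 0.003], [0.987, 0.161, 0.001], [0.0, 0.003, -1.0]]
ft_force: [2.3, 0.7, 5.6]
opening: 0.0175
grip_force: 59.9
```

{"name": "apply_moves", "arguments": {
  "deltas": [
    [[0,0.2,0],[0,0,0]],
    [[0,0.2,0],[0,0,0]],
    [[0,0.2,0],[0,0,0]],
    [[0,0.2,0],[0,0,0]],
    [[0,0,0],[0,0,0]],
    [[0,0,0],[0,0,0]],
    [[0,0,0],[0,0,0]]
  ]
}}

```text
time: 7.03
ee_pos: [0.5779, 0.1305, 0.152]
ee_rot: [[-0.161, 0.987, 0.002], [0.987, 0.161, 0.001], [0.0, 0.002, -1.0]]
ft_force: [0.4, -0.4, 5.2]
opening: 0.0174
grip_force: 60.0
```

{"name": "apply_moves", "arguments": {
  "deltas": [
    [[0,0.1,0],[0,0,0]],
    [[0,0.1,0],[0,0,0]],
    [[0,0.1,0],[0,0,0]],
    [[0,0.1,0],[0,0,0]],
    [[0,0.1,0],[0,0,0]],
    [[0,0,0],[0,0,0]],
    [[0,0,0],[0,0,0]]
  ]
}}

```text
time: 7.62
ee_pos: [0.5873, 0.132, 0.152]
ee_rot: [[-0.161, 0.987, 0.001], [0.987, 0.161, 0.001], [0.0, 0.001, -1.0]]
ft_force: [-1.0, -0.2, 6.4]
opening: 0.0174
grip_force: 60.2
```

{"name": "apply_moves", "arguments": {
  "deltas": [
    [[0,0.1,0],[0,0,0]],
    [[0,0.05,0],[0,0,0]],
    [[0,0,0],[0,0,0]],
    [[0,0,0],[0,0,0]]
  ]
}}

```text
time: 7.95
ee_pos: [0.59, 0.1325, 0.152]
ee_rot: [[-0.162, 0.987, 0.001], [0.987, 0.162, 0.0], [0.0, 0.001, -1.0]]
ft_force: [-2.8, 0.5, 6.0]
opening: 0.0175
grip_force: 60.2
```

```bash
python3 - <<'E'
from h import *
import cv2
im=bot.snapshot('top');s=bot.get_state();print(s['time'],s['ee_pos'],s['ft_force'])
cv2.imwrite('pics/topc2.png',cv2.resize(im[120:245,175:300],(600,600),interpolation=cv2.INTER_CUBIC))
E
```

```text
8.0 [0.58999118 0.13249645 0.15204225] [-1.96221938 -0.27965066  5.83955995]
```

View pics/topc2.png

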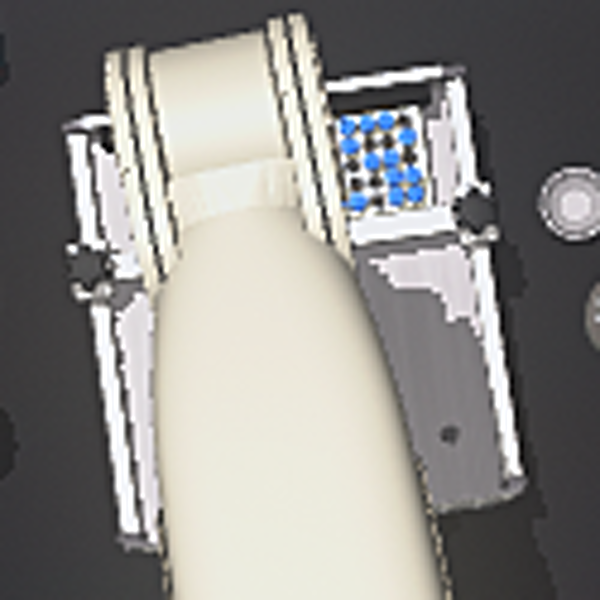

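The visible right end of the rack, around (385,160), looks square and is just short of the pad. I'll press on in small steps.

{"name": "apply_moves", "arguments": {
  "deltas": [
    [[0,0.1,0],[0,0,0]],
    [[0,0,0],[0,0,0]],
    [[0,0,0],[0,0,0]]
  ]
}}

```text
time: 8.25
ee_pos: [0.592, 0.1328, 0.152]
ee_rot: [[-0.161, 0.987, 0.001], [0.987, 0.161, 0.001], [0.0, 0.001, -1.0]]
ft_force: [-2.2, 0.3, 5.8]
opening: 0.0171
grip_force: 60.2
```

{"name": "apply_moves", "arguments": {
  "deltas": [
    [[0,0.05,0],[0,0,0]],
    [[0,0,0],[0,0,0]],
    [[0,0,0],[0,0,0]]
  ]
}}

```text
time: 8.5
ee_pos: [0.5925, 0.1329, 0.152]
ee_rot: [[-0.162, 0.987, -0.0], [0.987, 0.162, 0.0], [0.0, -0.0, -1.0]]
ft_force: [-3.2, 0.6, 7.0]
opening: 0.0173
grip_force: 60.3
```

{"name": "apply_moves", "arguments": {
  "deltas": [
    [[0,0.05,0],[0,0,0]],
    [[0,0,0],[0,0,0]],
    [[0,0,0],[0,0,0]]
  ]
}}

```text
time: 8.75
ee_pos: [0.593, 0.133, 0.152]
ee_rot: [[-0.162, 0.987, -0.001], [0.987, 0.162, 0.0], [0.0, -0.001, -1.0]]
ft_force: [-5.2, 0.1, 7.1]
opening: 0.0174
grip_force: 60.4
```

```bash
cat > f.py <<'E'
from h import *
u=np.array([.987,.161,0]);f=[];x=[]
for _ in range(10):
    bot.snapshot('wrist');s=bot.get_state();f.append(np.dot(s['ft_force'],u));x.append(np.dot(np.array(s['ee_pos'])-[.4903,.116,.152],u))
print(s['time'],np.mean(f),np.std(f),np.mean(x)*1e3,s['ft_force'],s['wrist_torque'])
E
python3 f.py
```

```text
9.25 -5.077925708945142 0.4691159931111271 104.07031506047093 [-4.89010688 -1.17457713  7.17715812] [-0.06964695  0.82006996  0.03734379]
```

{"name": "apply_moves", "arguments": {
  "deltas": [
    [[0,0.05,0],[0,0,0]],
    [[0,0.05,0],[0,0,0]],
    [[0,0.05,0],[0,0,0]],
    [[0,0,0],[0,0,0]],
    [[0,0,0],[0,0,0]],
    [[0,0,0],[0,0,0]]
  ]
}}

```text
time: 9.75
ee_pos: [0.5944, 0.1332, 0.152]
ee_rot: [[-0.162, 0.987, -0.004], [0.987, 0.162, -0.0], [0.0, -0.004, -1.0]]
ft_force: [-9.0, -2.4, 9.5]
opening: 0.0173
grip_force: 60.6
```

```bash
python3 f.py
```

```text
10.25 -9.627543342332823 0.41622722318936484 105.52551578430747 [-10.56907891  -0.38562575   9.31514652] [-0.17465767  1.32465135  0.04208311]
```

{"name": "apply_moves", "arguments": {
  "deltas": [
    [[0,0.06,0],[0,0,0]],
    [[0,0.06,0],[0,0,0]],
    [[0,0,0],[0,0,0]],
    [[0,0,0],[0,0,0]],
    [[0,0,0],[0,0,0]],
    [[0,0,0],[0,0,0]]
  ]
}}

```text
time: 10.75
ee_pos: [0.5955, 0.1334, 0.152]
ee_rot: [[-0.162, 0.987, -0.006], [0.987, 0.162, -0.001], [0.0, -0.006, -1.0]]
ft_force: [-13.2, -2.2, 12.0]
opening: 0.0175
grip_force: 60.6
```

```bash
python3 f.py && python3 - <<'E'
from h import *
import cv2
im=bot.snapshot('scene');a=bot.snapshot('top')
A=cv2.resize(a[120:190,175:300],(800,448),interpolation=cv2.INTER_CUBIC)
cv2.imwrite('pics/sc2.png',cv2.resize(im[165:270,205:330],(714,600),interpolation=cv2.INTER_CUBIC));cv2.imwrite('pics/tc3.png',A)
E
```

```text
11.25 -13.826112694276855 0.2882629099310267 106.70056742692186 [-13.3455934   -1.65227818  11.11918197] [-0.24160894  1.71103759  0.05325996]
```

View pics/sc2.png

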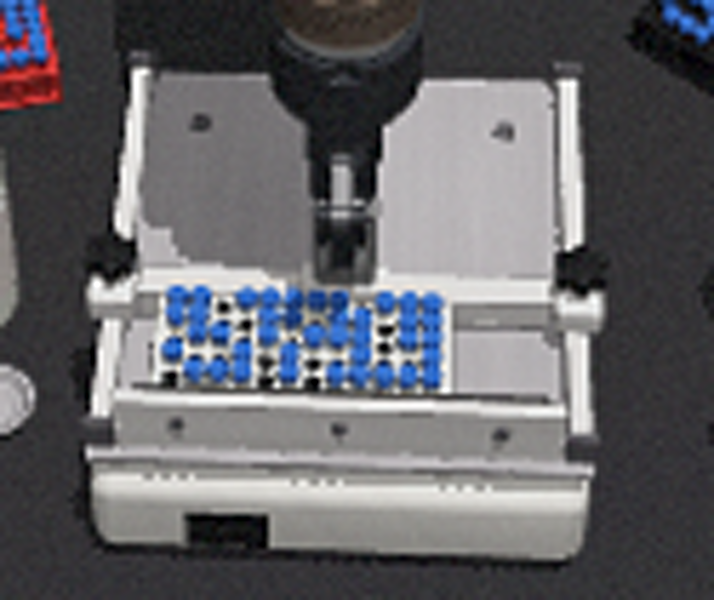

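View pics/tc3.png

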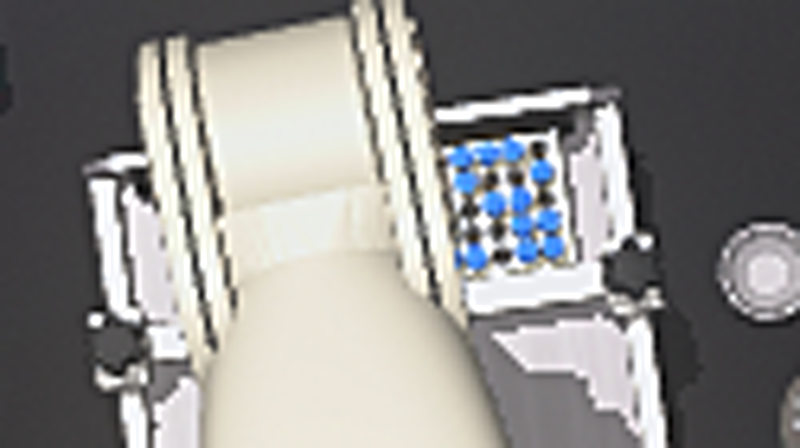

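The rack now sits square and flush on the pad. Its far edge runs parallel to the fence in both views, and the wrist push holds steady at 13.8 N. Taking off about 3.2 N of bar and rack friction leaves about 10.5 N on the fence.

```bash
python3 -c "
from bench import bot
print(bot.get_state()['ft_force'],bot.job_done())"
```

```text
the job is handed in; nothing more can be done
[-14.02723325  -2.22223965  10.76982924] None
```

I handed the job in at about 11 s, with the gripper still on the handle pressing the bar: the rack sits square against the padded fence, bearing on it with an estimated 10 to 11 N (wrist force less assumed friction), and the arm touched nothing on the bench.

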